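# Shift a film scanner's transport selector into third

### The arm

A 6-joint arm with a two-finger parallel gripper is mounted at the origin on the work surface. World frame = base frame: x ahead of the robot, y to its left, z up, the work surface at z = 0. Lengths are in m, angles in rad, forces in N, time in s.
With the tool pointing down it reaches from about 0.4 to 0.825 m from the base axis. Payload 7 kg.
Tool frame: the origin (TCP) lies on the front face of the gripper's body, between the roots of the fingers; the fingertips stand 66 mm ahead of it and the grasp point (between the pads) lies 47 mm ahead of it; z points along the fingers, y is the line along which they close (so a half turn about z gives the same grasp; the last joint's range is limited). The gripper opens to 88 mm and grips with 3 to 60 N. Pads are 19 mm wide; open, the fingers measure 130 mm over their backs; the gripper's body (78 mm by 193 mm) begins 47 mm behind the grasp point.
Start: joints at [1.573, 0.359, 0.012, 0, -1.224, -0.288], TCP at [0.19, 0.648, 0.292] pointing down, gripper open.
Joint ranges: [-3.07, 3.07], [-1.43, 2.12], [-1.02, 1.25], [-3.03, 1.67], [-3.05, -0], [-3.03, 3.03]. Speed limits (rad/s): [2.39, 2.39, 3.01, 3.14, 3.14, 3.14].

### API

Orientations are given as [roll, pitch, yaw] about the fixed x, y, z axes, in that order (R = Rz(yaw) Ry(pitch) Rx(roll)).
In Python, from station import arm gives the robot as it stands. The module is installed in compiled form; this text tells all that it offers.
- The arm moves only by the tool move_arm, never from a script. Its argument "increments" is a list of rows, each an object of numbers: "jaw": the gripper command: -1 is shut, 1 is fully open, values between are in proportion; "dx", "dy", "dz": the shift along the tool's x, y, z in m; "twist": the turn about the tool's z in rad. A call has 1 to 12 rows; each row shifts and turns the commanded pose from where the row before left it, along the tool's axes as they then stand; what a row does not reach is not made up. A row lasts 1/12 s, in which the tool goes at most 41.7 mm and 7.16 degrees, less where a joint would pass 70% of its speed; a pose out of reach is approached as far as the arm can. A call is refused whole if a number of a shift passes 0.0417 or a number of a turn 0.125, either way. A call with a gripper value outside its range is refused whole. The fingers move at their own pace and stop on an object; "force" is the grip in N (left out, the last holds). Time passes only in rows, so rows that do not move let the fingers close. It gives the time, the measured TCP pose, the force, the opening and the grip force at its end, in the units of the state.
- arm.get_state(): the state, without advancing time (a new reading comes with each control period).
- arm.grab_frame(name): name is "side" or "top" or "wrist"; returns the picture (384x512x3 uint8, blue, green, red); there is no depth.
- arm.camera_info(name): a dict with "K" (3x3 intrinsics, pixels), "k1" (the pictures are not rectified: a ray, as slopes to the right and down, at radius r is drawn at 1 + k1 r^2 times it, then the intrinsics apply), "extrinsics" (4x4, takes a point from camera to world coordinates). Camera axes: x right, y down, z forward; pixel columns grow to the right and rows downward; lengths in m; the calibration is good to about 2 mm. A picture is of the moment at which its call begins: read the wrist's pose just before it. camera_info takes no time and is no camera call; for the wrist camera it gives the pose at the moment of the call.
- arm.job_done(): hands the job in; it is judged then, once.
Trained networks look in the newest picture that a camera, given by its name, has taken for a name from the list of things; names that differ only in an ending like _2 or _b are one class to them, and where a whole thing is asked for, a point or a joint stands for the part that bears it (a point fixed in the world has none). Each returns a list of dicts, best first, with "score" (0 to 1); they miss things now and then, are a little off and sometimes report something else, mostly with a low value. They report only what shows in the picture. A call takes as long as a camera call.
- arm.find_in(camera, name): "position" ([x, y, z] in m, in world coordinates, good to about 4 mm: the middle of the surface that is visible of it).
- arm.silhouettes(camera, name): "pixels" (384x512 bool, what is visible of it).
- arm.pinpoint(camera, name): "position" ([x, y, z] in m, in world coordinates, good to about 4 mm: a listed point, or the origin of a listed thing).
The state is a dict: "t": time; "q": joint angles; "qd": joint speeds; "joint_efforts": joint torques, N m; "eef_pos": TCP position; "ee_rot": TCP orientation; "force": force on the tool from outside, world axes, zero at the start; "moment": the same for the moment, N m; "width": finger opening in m; "gripper_force": force on a finger pad.
Only numpy, scipy, OpenCV 4.12 (cv2) and the standard library are available. Lean on these libraries where they do the work, as an engineer would, in place of code of your own. Each camera call takes 0.05 s, during which the arm holds its last target. There are 200 camera calls.

### The job

Put the film scanner's transport selector into third: with the fingertips, push the red-balled lever out of the left side of its H-shaped gate, across the cross channel to the right side, then forward, fully home, into slot three, the one with three green dots. Do not let it slip back into slot four and do not force the lever; leave everything else standing where it is, and finish with the hand clear.

Things in the scene. Friction and masses are not known exactly. Their poses are not given: they have to be found in the camera images.
- film_scanner: white desktop roll-film scanner, fixed. Deck 280 (x) x 440 (y) mm, deck top 92 mm above the table. Two reels (92 mm across) at its far corners and a black optics block (50 x 70 mm, near face 70 mm ahead of the deck centre) between them rise to 130 mm above the table. Origin: centre of underside, on the table. +x is forward (front edge, robot's side, to the reels), +y its left, z up
- gate (a point): centre of the H gate on top of its aluminium plate (98 x 92 mm), 96 mm above the table, 50 mm toward the front edge from the deck centre; axes as the scanner's. The H's two slots run along x, 18 mm left and right of here; the cross channel runs along y through here. Slot one left forward, two left back, three right forward (3 green dots), four right back (4 black dots)
- slot_three (a point): forward end of slot three on the plate's top: where the lever's rod stands in the plate when it is fully home, 24 mm forward and 17 mm right of the gate centre
- knob (a point): centre of the red ball (38 mm across) on the selector lever, a 10 mm rod on a fixed pivot 75 mm below the gate point; ball centre 150 mm from the pivot (171 mm above the table if upright). From the gate point, scanner axes: x = 150 mm sin(F), y = -150 mm sin(A) cos(F), A = lever_across, F = lever_forward. Takes about 4 N to push; stays where left
- lever_across (a joint): sideways tilt of the lever, rad: -0.24 leans to the left slots, 0 middle, +0.24 leans to the right slots (stops at both; about 0.04 rad of play in a slot). It can change sides only while lever_forward is within about 0.05 of 0 (the cross channel; its corners are slightly rounded)
- lever_forward (a joint): fore-and-aft tilt of the lever, rad: 0 = in line with the cross channel, +0.32 = forward end of a slot, -0.32 = back end (toward the scanner's front edge). The lever starts leaning left, anywhere along the left slots
- film_can: film can standing on the left front corner of the scanner's deck (black, grey cap, 38 mm across, 50 mm tall); loose bystander, origin at the centre of its underside
- loupe: dark steel loupe standing on the right front corner of the deck (42 mm across, 42 mm tall); loose bystander, origin at the centre of its underside
- mug: blue mug (80 mm across, 90 mm tall) on the table, left; loose bystander, origin at the centre of its underside
- film_carton: cardboard film carton (100 x 100 x 42 mm) on the table, left; loose bystander, origin at the centre of its underside
- stapler: black stapler (150 x 38 x 54 mm) on the table, right; loose bystander, origin at the centre of its underside
- tape_dispenser: grey tape dispenser with a yellow roll (150 x 60 x 77 mm) on the table, right; loose bystander, origin at the centre of its underside
- date_stamp: date stamp with a wooden handle (50 x 30 x 78 mm) on the table, right; loose bystander, origin at the centre of its underside

How it is judged:
By the outcome, as a careful person would: the job done as asked, in the order asked, and still so for the second after the job is handed in, with the robot touching nothing.
It also fails if it takes over 58 s, if anything falls off the work surface, if the arm or the gripper's body presses on something with over 40 N, if the wrist force passes 120 N, or if a joint passes its speed limit or range.

## Working session

There is one attempt and no reset: what is moved stays moved. The work goes in short steps, Python scripts to look and compute and a tool call to move; the robot and the scene stay as the last step left them, time stands still between calls to the robot, and variables do not carry over. Pictures are saved under pics/ and viewed, at most 10 in all, crops included, and the job is handed in when it is done.

Besides the shell and the picture viewer there is one more tool, called as a command line: name --argument value ..., lists and objects as JSON in quotes. move_arm: Moves the arm, as the interface text tells. Its arguments: {"type":"object","properties":{"increments":{"type":"array"},"force":{"type":"number"}},"required":["increments"]}

```bash
mkdir -p pics
python3 - <<'E'
from station import arm
import cv2, numpy as np
s=arm.get_state();print(s['t'],s['eef_pos'],s['ee_rot'],s['width'])
a=arm.grab_frame("side");b=arm.grab_frame("top")
cv2.imwrite("pics/a.png",np.vstack([a,b])[:, :] if 0 else cv2.resize(np.hstack([a,b]),(800,300)))
for c in("side","top"):
  for n in("knob","gate","slot_three","film_scanner","film_can","loupe"):
    r=arm.pinpoint(c,n);print(c,n,[(np.round(d["position"],4).tolist(),round(d["score"],2)) for d in r[:2]])
E
```

```text
0.0 [0.19020367 0.6472422  0.29122654] [ 3.13994701e+00 -1.28740814e-04 -2.85886140e-01] 0.0876491268046217
side knob [([0.5784, 0.0896, 0.0993], 0.51), ([0.5477, 0.1223, 0.1584], 0.48)]
side gate [([0.5794, 0.0891, 0.0999], 0.94)]
side slot_three [([0.6086, 0.0716, 0.0966], 0.91)]
side film_scanner [([0.6345, 0.0903, 0.0038], 0.79)]
side film_can [([0.5485, 0.249, 0.0899], 0.76)]
side loupe [([0.5616, -0.0579, 0.0898], 0.49)]
top knob [([0.5481, 0.1205, 0.1641], 0.42), ([0.5537, 0.2488, 0.0948], 0.29)]
top gate [([0.5829, 0.0855, 0.0986], 0.67), ([0.552, 0.2485, 0.0924], 0.62)]
top slot_three [([0.6053, 0.0683, 0.097], 0.92), ([0.6329, 0.0852, -0.0009], 0.27)]
top film_scanner [([0.6329, 0.0884, -0.0035], 0.71), ([0.6042, 0.0683, 0.0975], 0.65)]
top film_can [([0.5532, 0.2451, 0.0932], 0.73), ([0.5562, -0.4881, -0.0017], 0.56)]
top loupe [([0.5651, -0.0629, 0.0914], 0.43)]
```

View pics/a.png

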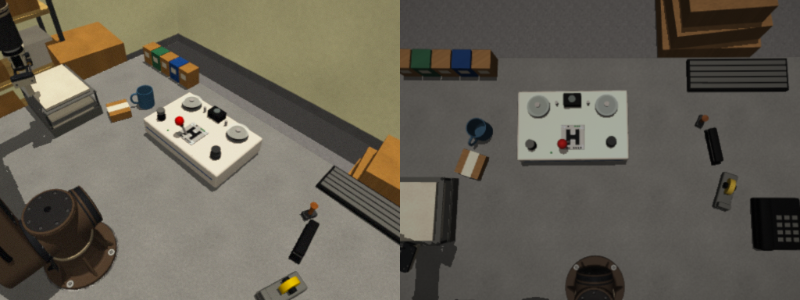

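The top view shows the scanner nearly square to the base. The red ball leans left and back, in slot two at about (562,144) in the composite. The front corners hold the can and the loupe. Next I'll get the yaw and refine the knob position.

```bash
cat > h.py <<'E'
from station import arm
import numpy as np, cv2
def ray(ci,uv,z):
    K=np.array(ci["K"]);T=np.array(ci["extrinsics"]);out=[]
    for p in np.atleast_2d(uv):
        d=(np.asarray(p,float)-K[:2,2])/[K[0,0],K[1,1]];s=d.copy()
        for _ in range(10): s=d/(1+ci["k1"]*(s@s))
        w=T[:3,:3]@[s[0],s[1],1];o=T[:3,3];out.append(o+w*(z-o[2])/w[2])
    return np.array(out)
def red(im):
    b,g,r=[im[...,i].astype(int) for i in range(3)]
    m=((r>90)&(g<r*.4)&(b<r*.4)).astype(np.uint8)
    n,l,st,c=cv2.connectedComponentsWithStats(m)
    if n<2: return None,0
    i=1+np.argmax(st[1:,4]);return c[i],st[i,4]
def knob(cam,z=.165):
    ci=arm.camera_info(cam);im=arm.grab_frame(cam)
    c,a=red(im);return (None if c is None else ray(ci,c,z)[0]),a,c,im
E
python3 - <<'E'
from h import *
for c in("top","side"):
    k=knob(c);print(c,k[:3])
ci=arm.camera_info("top");im=arm.grab_frame("top")
r=arm.silhouettes("top","film_scanner")[0];m=r["pixels"].astype(np.uint8)
P=cv2.boxPoints(cv2.minAreaRect(cv2.findNonZero(m)));W=ray(ci,P,.092);print(r["score"],W.round(4).tolist())
b=((im.min(2)>130)&(cv2.dilate(m,np.ones((5,5)))>0)).astype(np.uint8)
P=cv2.boxPoints(cv2.minAreaRect(cv2.findNonZero(b)));W=ray(ci,P,.092);print(W.round(4).tolist(),W.mean(0))
E
```

```text
top (array([0.54710268, 0.12246895, 0.165     ]), np.int32(90), array([206.92222222, 183.22222222]))
side (array([0.54447911, 0.12055512, 0.165     ]), np.int32(94), array([229.11702128, 154.11702128]))
0.58 [[0.7664, 0.3151, 0.092], [0.7725, -0.1295, 0.092], [0.4887, -0.1304, 0.092], [0.4827, 0.3029, 0.092]]
[[0.7652, 0.312, 0.092], [0.7714, -0.1269, 0.092], [0.5007, -0.1279, 0.092], [0.4947, 0.3003, 0.092]] [0.63299554 0.08936286 0.092     ]
```

move_arm --increments '[{"jaw": -1, "twist": -0.1}, {"jaw": -1, "twist": -0.1}, {"jaw": -1, "twist": -0.1}, {"jaw": -1, "dx": 0.0133, "dy": 0.0241}, {"jaw": -1, "dx": 0.0133, "dy": 0.0241}, {"jaw": -1, "dx": 0.0133, "dy": 0.0241}, {"jaw": -1, "dx": 0.0133, "dy": 0.0241}, {"jaw": -1, "dx": 0.0133, "dy": 0.0241}, {"jaw": -1, "dx": 0.0133, "dy": 0.0241}, {"jaw": -1, "dx": 0.0133, "dy": 0.0241}, {"jaw": -1, "dx": 0.0133, "dy": 0.0241}, {"jaw": -1, "dx": 0.0133, "dy": 0.0241}]' --force 20

```text
$.increments[0]: bad value
```

move_arm --increments '[{"jaw": -1, "dx": 0.0133, "dy": 0.0241}, {"jaw": -1, "dx": 0.0133, "dy": 0.0241}, {"jaw": -1, "dx": 0.0133, "dy": 0.0241}, {"jaw": -1, "dx": 0.0133, "dy": 0.0241}, {"jaw": -1, "dx": 0.0133, "dy": 0.0241}, {"jaw": -1, "dx": 0.0133, "dy": 0.0241}, {"jaw": -1, "dx": 0.0133, "dy": 0.0241}, {"jaw": -1, "dx": 0.0133, "dy": 0.0241}, {"jaw": -1, "dx": 0.0133, "dy": 0.0241}, {"jaw": -1, "dx": 0.0133, "dy": 0.0241}, {"jaw": -1}, {"jaw": -1}]'

```text
$.increments[0]: bad value
```

move_arm --increments '[{"jaw": -1, "dx": 0, "dy": 0, "dz": 0, "twist": -0.1}, {"jaw": -1, "dx": 0, "dy": 0, "dz": 0, "twist": -0.1}, {"jaw": -1, "dx": 0, "dy": 0, "dz": 0, "twist": -0.1}]' --force 20

```text
t: 1.15
eef_pos: [0.1903, 0.6476, 0.2922]
ee_rot: [-3.142, -0.0, 0.019]
force: [-0.9, 0.2, 0.3]
width: 0.0725
gripper_force: 0.0
```

move_arm --increments '[{"jaw": -1, "dx": 0.0133, "dy": 0.0241, "dz": 0, "twist": 0}, {"jaw": -1, "dx": 0.0133, "dy": 0.0241, "dz": 0, "twist": 0}, {"jaw": -1, "dx": 0.0133, "dy": 0.0241, "dz": 0, "twist": 0}, {"jaw": -1, "dx": 0.0133, "dy": 0.0241, "dz": 0, "twist": 0}, {"jaw": -1, "dx": 0.0133, "dy": 0.0241, "dz": 0, "twist": 0}, {"jaw": -1, "dx": 0.0133, "dy": 0.0241, "dz": 0, "twist": 0}, {"jaw": -1, "dx": 0.0133, "dy": 0.0241, "dz": 0, "twist": 0}, {"jaw": -1, "dx": 0.0133, "dy": 0.0241, "dz": 0, "twist": 0}, {"jaw": -1, "dx": 0.0133, "dy": 0.0241, "dz": 0, "twist": 0}, {"jaw": -1, "dx": 0.0133, "dy": 0.0241, "dz": 0, "twist": 0}, {"jaw": -1, "dx": 0.0133, "dy": 0.0241, "dz": 0, "twist": 0}, {"jaw": -1, "dx": 0.0133, "dy": 0.0241, "dz": 0, "twist": 0}]'

```text
t: 2.15
eef_pos: [0.3545, 0.3594, 0.2925]
ee_rot: [-3.141, -0.0, 0.014]
force: [1.3, -0.1, -0.3]
width: 0.0003
gripper_force: 0.0
```

move_arm --increments '[{"jaw": -1, "dx": 0.0133, "dy": 0.0241, "dz": 0, "twist": 0}, {"jaw": -1, "dx": 0.0133, "dy": 0.0241, "dz": 0, "twist": 0}, {"jaw": -1, "dx": 0.0133, "dy": 0.0241, "dz": 0, "twist": 0}, {"jaw": -1, "dx": 0.0133, "dy": 0.0241, "dz": 0, "twist": 0}, {"jaw": -1, "dx": 0.0133, "dy": 0.0241, "dz": 0, "twist": 0}, {"jaw": -1, "dx": 0.0133, "dy": 0.0241, "dz": 0, "twist": 0}, {"jaw": -1, "dx": 0.0133, "dy": 0.0241, "dz": 0, "twist": 0}, {"jaw": -1, "dx": 0.0133, "dy": 0.0241, "dz": 0, "twist": 0}, {"jaw": -1, "dx": 0.0133, "dy": 0.0241, "dz": 0, "twist": 0}, {"jaw": -1, "dx": 0.0133, "dy": 0.0241, "dz": 0, "twist": 0}, {"jaw": -1, "dx": 0, "dy": 0, "dz": 0, "twist": 0}, {"jaw": -1, "dx": 0, "dy": 0, "dz": 0, "twist": 0}]'

```text
t: 3.15
eef_pos: [0.4908, 0.1204, 0.2921]
ee_rot: [3.142, 0.0, 0.011]
force: [0.3, -0.2, -0.2]
width: 0.0002
gripper_force: 0.0
```

Run:
```python
from h import *
k=knob("wrist",.163);print(k[:3])
cv2.imwrite("pics/w1.png",k[3])
for n in("knob","gate","slot_three"):
    r=arm.pinpoint("wrist",n);print(n,[(np.round(d["position"],4).tolist(),round(d["score"],2)) for d in r[:2]])
```

```text
(array([0.54719217, 0.12220803, 0.163     ]), np.int32(2040), array([256.72794118, 133.57205882]))
knob [([0.5489, 0.12, 0.1611], 0.58)]
gate [([0.5886, 0.0919, 0.0953], 0.76), ([0.607, 0.0701, 0.0942], 0.59)]
slot_three [([0.6112, 0.0707, 0.0918], 0.58)]
```

View pics/w1.png

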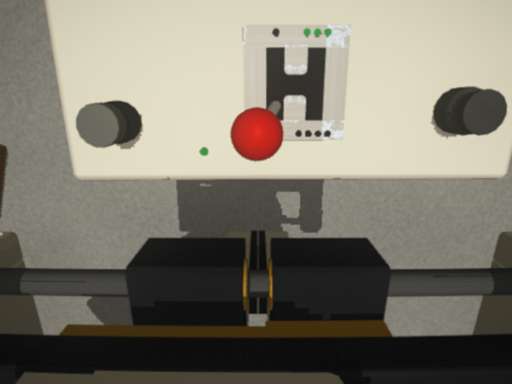

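The wrist view shows the red ball at (257,134), leaning left and back. The H is centred near (295,83), and the plate's far corners are at about (243,26) and (350,25), with the three green dots far right.

Run:
```python
from h import *
ci=arm.camera_info("wrist")
print(ray(ci,[(243,26),(350,25),(344.5,138),(296,83),(266,47),(325,47),(323,121)],.096).round(4).tolist())
print(ray(ci,[(78,178),(505,178)],.092).round(4).tolist())
```

```text
[[0.63, 0.1374, 0.096], [0.6326, 0.0462, 0.096], [0.5367, 0.0421, 0.096], [0.5846, 0.0901, 0.096], [0.6137, 0.1175, 0.096], [0.6147, 0.0664, 0.096], [0.5518, 0.0635, 0.096]]
[[0.493, 0.3019, 0.092], [0.5, -0.1261, 0.092]]
```

move_arm --increments '[{"jaw": -1, "dx": -0.002, "dy": 0, "dz": 0.019, "twist": 0}, {"jaw": -1, "dx": 0, "dy": 0, "dz": 0.019, "twist": 0}, {"jaw": -1, "dx": 0, "dy": 0, "dz": 0.019, "twist": 0}, {"jaw": -1, "dx": 0, "dy": 0, "dz": 0.018, "twist": 0}, {"jaw": -1, "dx": 0, "dy": 0, "dz": 0, "twist": 0}]'

```text
t: 3.77
eef_pos: [0.4864, 0.1216, 0.2141]
ee_rot: [3.139, 0.005, 0.015]
force: [0.2, 0.2, -0.6]
width: 0.0003
gripper_force: 0.0
```

move_arm --increments '[{"jaw": -1, "dx": 0.012, "dy": 0, "dz": 0, "twist": 0}, {"jaw": -1, "dx": 0.012, "dy": 0, "dz": 0, "twist": 0}, {"jaw": -1, "dx": 0.005, "dy": 0, "dz": 0, "twist": 0}, {"jaw": -1, "dx": 0.004, "dy": 0, "dz": 0, "twist": 0}, {"jaw": -1, "dx": 0.004, "dy": 0, "dz": 0, "twist": 0}, {"jaw": -1, "dx": 0.004, "dy": 0, "dz": 0, "twist": 0}, {"jaw": -1, "dx": 0.004, "dy": 0, "dz": 0, "twist": 0}, {"jaw": -1, "dx": 0.004, "dy": 0, "dz": 0, "twist": 0}, {"jaw": -1, "dx": 0.004, "dy": 0, "dz": 0, "twist": 0}, {"jaw": -1, "dx": 0.004, "dy": 0, "dz": 0, "twist": 0}, {"jaw": -1, "dx": 0.004, "dy": 0, "dz": 0, "twist": 0}, {"jaw": -1, "dx": 0, "dy": 0, "dz": 0, "twist": 0}]'

```text
t: 4.77
eef_pos: [0.5502, 0.1225, 0.2172]
ee_rot: [-3.142, -0.0, 0.014]
force: [-3.7, 0.9, 1.9]
width: 0.0006
gripper_force: 1.7
```

Run:
```python
from h import *
for c in("top","side","wrist"):
    k=knob(c,.167);print(c,k[:3])
cv2.imwrite("pics/w2.png",k[3])
```

```text
top (None, 0, None)
side (None, 0, None)
wrist (array([0.57958991, 0.123834  , 0.167     ]), np.int32(4069), array([256.44949619, 205.46375031]))
```

View pics/w2.png

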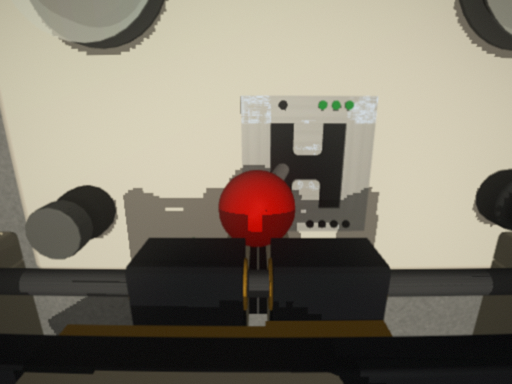

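The ball is at (256,205) with the rod foot near (283,172). The cross channel lies between the tongues at rows 155–180, so the lever is almost level with it.

Run:
```python
from h import *
ci=arm.camera_info("wrist")
print(ray(ci,[(241,97),(376,97),(308,167.5),(308,155),(308,180)],.096).round(4).tolist())
```

```text
[[0.6309, 0.1352, 0.096], [0.6325, 0.0448, 0.096], [0.5836, 0.0875, 0.096], [0.5926, 0.0881, 0.096], [0.5744, 0.087, 0.096]]
```

move_arm --increments '[{"jaw": -1, "dx": 0.002, "dy": 0, "dz": 0, "twist": 0}, {"jaw": -1, "dx": 0.001, "dy": 0, "dz": 0, "twist": 0}, {"jaw": -1, "dx": 0, "dy": 0, "dz": 0, "twist": 0}]'

```text
t: 5.17
eef_pos: [0.5525, 0.1225, 0.2172]
ee_rot: [-3.142, 0.0, 0.014]
force: [-3.4, 1.6, 3.7]
width: 0.0004
gripper_force: 1.9
```

move_arm --increments '[{"jaw": -1, "dx": -0.008, "dy": 0, "dz": 0, "twist": 0}, {"jaw": -1, "dx": -0.008, "dy": 0, "dz": 0, "twist": 0}, {"jaw": -1, "dx": 0, "dy": -0.02, "dz": 0, "twist": 0}, {"jaw": -1, "dx": 0, "dy": -0.021, "dz": 0, "twist": 0}, {"jaw": -1, "dx": 0, "dy": -0.021, "dz": 0, "twist": 0}, {"jaw": -1, "dx": 0, "dy": 0, "dz": 0, "twist": 0}, {"jaw": -1, "dx": 0.015, "dy": 0, "dz": 0, "twist": 0}, {"jaw": -1, "dx": 0.015, "dy": 0, "dz": 0, "twist": 0}, {"jaw": -1, "dx": 0.0155, "dy": 0, "dz": 0, "twist": 0}, {"jaw": -1, "dx": 0, "dy": 0, "dz": 0, "twist": 0}]'

```text
t: 6.0
eef_pos: [0.5827, 0.1849, 0.217]
ee_rot: [3.141, -0.001, 0.014]
force: [-0.4, 0.4, 0.1]
width: 0.0005
gripper_force: 0.0
```

Run:
```python
from h import *
for c in("top","side","wrist"):
    k=knob(c,.167);print(c,k[:3])
print(arm.get_state()["eef_pos"])
```

```text
top (array([0.58596693, 0.13388791, 0.167     ]), np.int32(9), array([203.11111111, 169.88888889]))
side (array([0.5789643 , 0.12279663, 0.167     ]), np.int32(87), array([237.05747126, 148.13793103]))
wrist (array([0.58472503, 0.11471911, 0.167     ]), np.int32(645), array([392.1379845, 254.1627907]))
[0.58040072 0.18450001 0.21688849]
```

move_arm --increments '[{"jaw": -1, "dx": 0, "dy": 0.01, "dz": 0, "twist": 0}, {"jaw": -1, "dx": 0, "dy": 0.008, "dz": 0, "twist": 0}, {"jaw": -1, "dx": 0, "dy": 0.004, "dz": 0, "twist": 0}, {"jaw": -1, "dx": 0, "dy": 0.004, "dz": 0, "twist": 0}, {"jaw": -1, "dx": 0, "dy": 0.004, "dz": 0, "twist": 0}, {"jaw": -1, "dx": 0, "dy": 0.004, "dz": 0, "twist": 0}, {"jaw": -1, "dx": 0, "dy": 0.004, "dz": 0, "twist": 0}]'

```text
t: 6.73
eef_pos: [0.5823, 0.1477, 0.2183]
ee_rot: [-3.139, -0.003, 0.015]
force: [-0.4, 6.0, 4.6]
width: 0.0003
gripper_force: 2.9
```

move_arm --increments '[{"jaw": -1, "dx": 0, "dy": 0.004, "dz": 0, "twist": 0}, {"jaw": -1, "dx": 0, "dy": 0.004, "dz": 0, "twist": 0}, {"jaw": -1, "dx": 0, "dy": 0, "dz": 0, "twist": 0}]'

```text
t: 6.98
eef_pos: [0.5825, 0.1393, 0.2183]
ee_rot: [-3.14, -0.003, 0.014]
force: [0.0, 4.4, 3.9]
width: 0.0004
gripper_force: 2.3
```

Run:
```python
from h import *
for c in("side","wrist"):
    k=knob(c,.169);print(c,k[:3])
s=arm.get_state();print(s["eef_pos"],s["force"])
```

```text
side (array([0.57743102, 0.10798224, 0.169     ]), np.int32(74), array([239.87837838, 150.18918919]))
wrist (None, 0, None)
[0.58229199 0.13938213 0.21799586] [0.10482026 3.82417242 3.32379739]
```

move_arm --increments '[{"jaw": -1, "dx": 0, "dy": 0.004, "dz": 0, "twist": 0}, {"jaw": -1, "dx": 0, "dy": 0.004, "dz": 0, "twist": 0}, {"jaw": -1, "dx": 0, "dy": 0.004, "dz": 0, "twist": 0}, {"jaw": -1, "dx": 0, "dy": 0.004, "dz": 0, "twist": 0}, {"jaw": -1, "dx": 0, "dy": 0.004, "dz": 0, "twist": 0}, {"jaw": -1, "dx": 0, "dy": 0.004, "dz": 0, "twist": 0}]'

```text
t: 7.58
eef_pos: [0.582, 0.1145, 0.2171]
ee_rot: [3.142, 0.0, 0.014]
force: [0.5, 3.8, 3.6]
width: 0.0005
gripper_force: 2.2
```

move_arm --increments '[{"jaw": -1, "dx": 0, "dy": 0.004, "dz": 0, "twist": 0}, {"jaw": -1, "dx": 0, "dy": 0.004, "dz": 0, "twist": 0}, {"jaw": -1, "dx": 0, "dy": 0.004, "dz": 0, "twist": 0}, {"jaw": -1, "dx": 0, "dy": 0.004, "dz": 0, "twist": 0}, {"jaw": -1, "dx": 0, "dy": 0, "dz": 0, "twist": 0}]'

```text
t: 8.0
eef_pos: [0.582, 0.098, 0.217]
ee_rot: [3.141, 0.001, 0.014]
force: [-0.3, 3.1, 2.0]
width: 0.0007
gripper_force: 1.4
```

Run:
```python
from h import *
for c in("side","wrist","top"):
    k=knob(c,.169);print(c,k[:3])
s=arm.get_state();print(s["eef_pos"],s["force"])
```

```text
side (array([0.57698659, 0.06598116, 0.169     ]), np.int32(81), array([249.11111111, 157.        ]))
wrist (None, 0, None)
top (array([0.58533274, 0.05757313, 0.169     ]), np.int32(28), array([229.32142857, 170.        ]))
[0.58197688 0.09851968 0.21682344] [0.60193617 1.25459452 0.47161297]
```

move_arm --increments '[{"jaw": -1, "dx": 0, "dy": 0.002, "dz": 0, "twist": 0}, {"jaw": -1, "dx": 0, "dy": 0.0015, "dz": 0, "twist": 0}, {"jaw": -1, "dx": 0, "dy": 0, "dz": 0, "twist": 0}]'

```text
t: 8.4
eef_pos: [0.582, 0.0953, 0.2168]
ee_rot: [-3.142, 0.001, 0.014]
force: [1.2, 2.6, 0.8]
width: 0.0004
gripper_force: 1.4
```

move_arm --increments '[{"jaw": -1, "dx": 0, "dy": -0.006, "dz": 0, "twist": 0}, {"jaw": -1, "dx": 0, "dy": -0.006, "dz": 0, "twist": 0}, {"jaw": -1, "dx": -0.016, "dy": 0, "dz": 0, "twist": 0}, {"jaw": -1, "dx": -0.017, "dy": 0, "dz": 0, "twist": 0}, {"jaw": -1, "dx": -0.017, "dy": 0, "dz": 0, "twist": 0}, {"jaw": -1, "dx": 0, "dy": 0, "dz": 0, "twist": 0}, {"jaw": -1, "dx": 0, "dy": 0.018, "dz": 0, "twist": 0}, {"jaw": -1, "dx": 0, "dy": 0.018, "dz": 0, "twist": 0}, {"jaw": -1, "dx": 0, "dy": 0.016, "dz": 0, "twist": 0}, {"jaw": -1, "dx": 0, "dy": 0, "dz": 0, "twist": 0}]'

```text
t: 9.23
eef_pos: [0.5326, 0.0531, 0.2171]
ee_rot: [3.141, 0.001, 0.013]
force: [-0.3, -0.9, -0.1]
width: 0.0002
gripper_force: 0.0
```

Run:
```python
from h import *
for c in("side","wrist","top"):
    k=knob(c,.167);print(c,k[:3])
    if c=="wrist":cv2.imwrite("pics/w3.png",k[3])
s=arm.get_state();print(s["eef_pos"],s["force"])
```

```text
side (array([0.59492571, 0.06130825, 0.167     ]), np.int32(2), array([254.5, 155.5]))
wrist (array([0.58108644, 0.06245973, 0.167     ]), np.int32(4999), array([241.68533707, 168.73794759]))
top (None, 0, None)
[0.53307617 0.05488941 0.2171261 ] [-0.39821169  0.86431238  1.16664572]
```

View pics/w3.png

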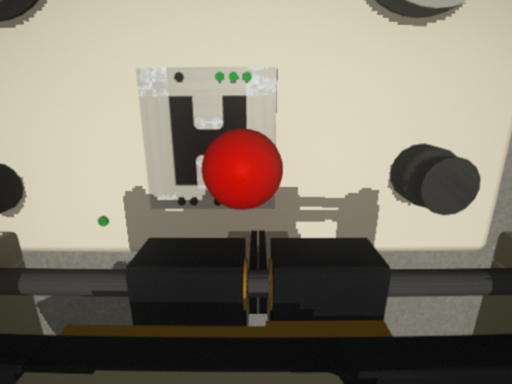

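The ball is at (242,169), about y=0.0625, and it hides the right slot. It isn't fully to the right yet, so I'll go back and push about 7 mm more.

move_arm --increments '[{"jaw": -1, "dx": 0, "dy": -0.018, "dz": 0, "twist": 0}, {"jaw": -1, "dx": 0, "dy": -0.018, "dz": 0, "twist": 0}, {"jaw": -1, "dx": 0, "dy": -0.018, "dz": 0, "twist": 0}, {"jaw": -1, "dx": 0, "dy": 0, "dz": 0, "twist": 0}, {"jaw": -1, "dx": 0.016, "dy": 0, "dz": 0, "twist": 0}, {"jaw": -1, "dx": 0.017, "dy": 0, "dz": 0, "twist": 0}, {"jaw": -1, "dx": 0.016, "dy": 0, "dz": 0, "twist": 0}, {"jaw": -1, "dx": 0, "dy": 0, "dz": 0, "twist": 0}, {"jaw": -1, "dx": 0, "dy": 0.006, "dz": 0, "twist": 0}, {"jaw": -1, "dx": 0, "dy": 0.006, "dz": 0, "twist": 0}, {"jaw": -1, "dx": 0, "dy": 0.003, "dz": 0, "twist": 0}, {"jaw": -1, "dx": 0, "dy": 0.002, "dz": 0, "twist": 0}]'

```text
t: 10.38
eef_pos: [0.5808, 0.0922, 0.2171]
ee_rot: [-3.141, -0.0, 0.014]
force: [-0.2, 3.3, -2.0]
width: 0.0005
gripper_force: 1.6
```

move_arm --increments '[{"jaw": -1, "dx": 0, "dy": 0.0015, "dz": 0, "twist": 0}, {"jaw": -1, "dx": 0, "dy": 0.0015, "dz": 0, "twist": 0}, {"jaw": -1, "dx": 0, "dy": 0, "dz": 0, "twist": 0}]'

```text
t: 10.63
eef_pos: [0.5811, 0.0893, 0.2172]
ee_rot: [-3.141, 0.0, 0.014]
force: [-1.4, 3.4, -1.4]
width: 0.0007
gripper_force: 1.5
```

move_arm --increments '[{"jaw": -1, "dx": 0, "dy": 0.001, "dz": 0, "twist": 0}, {"jaw": -1, "dx": 0, "dy": 0.001, "dz": 0, "twist": 0}, {"jaw": -1, "dx": 0, "dy": 0, "dz": 0, "twist": 0}]'

```text
t: 10.88
eef_pos: [0.5813, 0.0874, 0.217]
ee_rot: [3.142, 0.0, 0.014]
force: [-1.2, 3.4, -2.1]
width: 0.0003
gripper_force: 1.6
```

move_arm --increments '[{"jaw": -1, "dx": 0, "dy": 0.001, "dz": 0, "twist": 0}, {"jaw": -1, "dx": 0, "dy": 0, "dz": 0, "twist": 0}]'

```text
t: 11.05
eef_pos: [0.5813, 0.0863, 0.2171]
ee_rot: [3.142, 0.0, 0.014]
force: [-0.1, 3.3, -2.8]
width: 0.0005
gripper_force: 1.7
```

move_arm --increments '[{"jaw": -1, "dx": 0, "dy": 0.001, "dz": 0, "twist": 0}, {"jaw": -1, "dx": 0, "dy": 0, "dz": 0, "twist": 0}]'

```text
t: 11.22
eef_pos: [0.5814, 0.0854, 0.217]
ee_rot: [-3.141, 0.0, 0.014]
force: [-1.0, 4.2, -2.0]
width: 0.0005
gripper_force: 2.2
```

move_arm --increments '[{"jaw": -1, "dx": 0, "dy": -0.006, "dz": 0, "twist": 0}, {"jaw": -1, "dx": 0, "dy": -0.008, "dz": 0, "twist": 0}, {"jaw": -1, "dx": -0.016, "dy": 0, "dz": 0, "twist": 0}, {"jaw": -1, "dx": -0.017, "dy": 0, "dz": 0, "twist": 0}, {"jaw": -1, "dx": -0.016, "dy": 0, "dz": 0, "twist": 0}, {"jaw": -1, "dx": 0, "dy": 0, "dz": 0, "twist": 0}, {"jaw": -1, "dx": 0, "dy": 0.016, "dz": 0, "twist": 0}, {"jaw": -1, "dx": 0, "dy": 0.016, "dz": 0, "twist": 0}, {"jaw": -1, "dx": 0, "dy": 0.014, "dz": 0, "twist": 0}, {"jaw": -1, "dx": 0, "dy": 0, "dz": 0, "twist": 0}]'

```text
t: 12.05
eef_pos: [0.5332, 0.0513, 0.2176]
ee_rot: [3.141, -0.0, 0.013]
force: [0.3, 0.7, -0.1]
width: 0.0005
gripper_force: 0.0
```

Run:
```python
from h import *
k=knob("wrist",.167);print(k[:3])
cv2.imwrite("pics/w4.png",k[3])
s=arm.get_state();print(s["eef_pos"],s["force"])
```

```text
(array([0.58162017, 0.05318088, 0.167     ]), np.int32(4800), array([255.89229167, 168.45583333]))
[0.53340512 0.05209279 0.21761027] [-0.14248073  0.1351381   0.03665174]
```

View pics/w4.png

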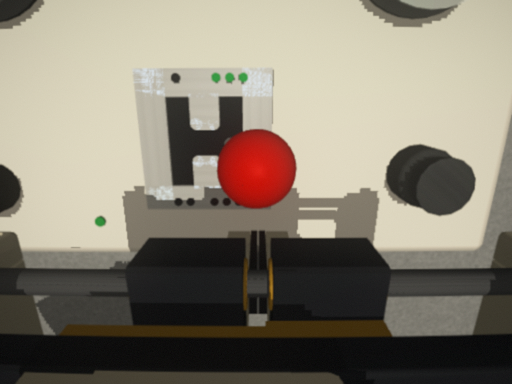

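The ball is at (256,168), y≈0.053, so the lever now leans fully right and sits in line with the cross channel. Now I push forward.

move_arm --increments '[{"jaw": -1, "dx": 0.008, "dy": 0, "dz": 0, "twist": 0}, {"jaw": -1, "dx": 0.008, "dy": 0, "dz": 0, "twist": 0}, {"jaw": -1, "dx": 0.004, "dy": 0, "dz": 0, "twist": 0}, {"jaw": -1, "dx": 0.004, "dy": 0, "dz": 0, "twist": 0}, {"jaw": -1, "dx": 0.004, "dy": 0, "dz": 0, "twist": 0}, {"jaw": -1, "dx": 0.004, "dy": 0, "dz": 0, "twist": 0}]'

```text
t: 12.6
eef_pos: [0.5649, 0.0532, 0.2169]
ee_rot: [3.141, 0.001, 0.014]
force: [-3.3, -0.6, 3.9]
width: 0.0001
gripper_force: 1.9
```

move_arm --increments '[{"jaw": -1, "dx": 0.004, "dy": 0, "dz": 0, "twist": 0}, {"jaw": -1, "dx": 0.004, "dy": 0, "dz": 0, "twist": 0}, {"jaw": -1, "dx": 0.004, "dy": 0, "dz": 0, "twist": 0}]'

```text
t: 12.85
eef_pos: [0.5772, 0.0533, 0.2172]
ee_rot: [3.142, 0.0, 0.014]
force: [-3.8, -1.3, 1.5]
width: 0.0006
gripper_force: 1.8
```

move_arm --increments '[{"jaw": -1, "dx": 0.004, "dy": 0, "dz": 0, "twist": 0}, {"jaw": -1, "dx": 0.004, "dy": 0, "dz": 0, "twist": 0}, {"jaw": -1, "dx": 0.004, "dy": 0, "dz": 0, "twist": 0}, {"jaw": -1, "dx": 0.004, "dy": 0, "dz": 0, "twist": 0}, {"jaw": -1, "dx": 0.004, "dy": 0, "dz": 0, "twist": 0}, {"jaw": -1, "dx": 0, "dy": 0, "dz": 0, "twist": 0}]'

```text
t: 13.35
eef_pos: [0.5972, 0.0537, 0.2164]
ee_rot: [3.141, 0.001, 0.014]
force: [-2.9, 0.4, -2.6]
width: 0.0006
gripper_force: 1.7
```

Run:
```python
from h import *
k=knob("wrist",.162);print(k[:3])
s=arm.get_state();print(s["eef_pos"],s["force"])
```

```text
(array([0.62770431, 0.05484281, 0.162     ]), np.int32(3471), array([256.97234226, 201.409104  ]))
[0.59702852 0.05362961 0.21655004] [-1.58483144  0.78903634 -1.98380536]
```

move_arm --increments '[{"jaw": -1, "dx": 0.0015, "dy": 0, "dz": 0, "twist": 0}, {"jaw": -1, "dx": 0.0015, "dy": 0, "dz": 0, "twist": 0}, {"jaw": -1, "dx": 0, "dy": 0, "dz": 0, "twist": 0}]'

```text
t: 13.65
eef_pos: [0.5999, 0.0537, 0.2171]
ee_rot: [3.142, 0.0, 0.014]
force: [-3.9, 1.4, -3.5]
width: 0.0004
gripper_force: 1.9
```

move_arm --increments '[{"jaw": -1, "dx": 0.001, "dy": 0, "dz": 0, "twist": 0}, {"jaw": -1, "dx": 0, "dy": 0, "dz": 0, "twist": 0}]'

```text
t: 13.82
eef_pos: [0.6009, 0.0537, 0.2171]
ee_rot: [3.142, 0.0, 0.014]
force: [-3.9, 1.6, -2.5]
width: 0.0004
gripper_force: 2.0
```

move_arm --increments '[{"jaw": -1, "dx": 0.001, "dy": 0, "dz": 0, "twist": 0}, {"jaw": -1, "dx": 0, "dy": 0, "dz": 0, "twist": 0}]'

```text
t: 13.98
eef_pos: [0.602, 0.0537, 0.2172]
ee_rot: [3.142, -0.0, 0.014]
force: [-3.6, -0.1, -3.3]
width: 0.0003
gripper_force: 2.0
```

move_arm --increments '[{"jaw": -1, "dx": 0.001, "dy": 0, "dz": 0, "twist": 0}, {"jaw": -1, "dx": 0, "dy": 0, "dz": 0, "twist": 0}]'

```text
t: 14.15
eef_pos: [0.603, 0.0537, 0.2172]
ee_rot: [3.142, -0.0, 0.014]
force: [-3.7, 1.7, -3.5]
width: 0.0004
gripper_force: 2.0
```

move_arm --increments '[{"jaw": -1, "dx": 0.001, "dy": 0, "dz": 0, "twist": 0}, {"jaw": -1, "dx": 0, "dy": 0, "dz": 0, "twist": 0}]'

```text
t: 14.32
eef_pos: [0.604, 0.0537, 0.2172]
ee_rot: [3.142, 0.0, 0.014]
force: [-4.9, 1.1, -2.4]
width: 0.0003
gripper_force: 2.1
```

Force has only just begun to rise; a bit more to feel the end stop.

move_arm --increments '[{"jaw": -1, "dx": 0.0007, "dy": 0, "dz": 0, "twist": 0}, {"jaw": -1, "dx": 0, "dy": 0, "dz": 0, "twist": 0}]'

```text
t: 14.48
eef_pos: [0.6045, 0.0537, 0.217]
ee_rot: [3.142, 0.0, 0.014]
force: [-5.0, 1.4, -2.4]
width: 0.0005
gripper_force: 2.4
```

move_arm --increments '[{"jaw": -1, "dx": 0.0007, "dy": 0, "dz": 0, "twist": 0}, {"jaw": -1, "dx": 0, "dy": 0, "dz": 0, "twist": 0}]'

```text
t: 14.65
eef_pos: [0.605, 0.0537, 0.2169]
ee_rot: [3.142, 0.001, 0.014]
force: [-5.9, 1.2, -2.5]
width: 0.0004
gripper_force: 2.7
```

Run:
```python
from h import *
k=knob("wrist",.162);print(k[:3])
s=arm.get_state();print(s["eef_pos"],s["force"])
```

```text
(array([0.6351127 , 0.05547667, 0.162     ]), np.int32(3403), array([255.70702321, 201.71907141]))
[0.60497084 0.05367281 0.21694784] [-4.71031333  0.56701072 -3.20757012]
```

move_arm --increments '[{"jaw": -1, "dx": 0.001, "dy": 0, "dz": 0, "twist": 0}, {"jaw": -1, "dx": 0, "dy": 0, "dz": 0, "twist": 0}]'

```text
t: 14.87
eef_pos: [0.6057, 0.0537, 0.2168]
ee_rot: [3.141, 0.002, 0.014]
force: [-6.4, 1.3, -3.5]
width: 0.0005
gripper_force: 3.1
```

move_arm --increments '[{"jaw": -1, "dx": 0.0015, "dy": 0, "dz": 0, "twist": 0}, {"jaw": -1, "dx": 0, "dy": 0, "dz": 0, "twist": 0}]'

```text
t: 15.03
eef_pos: [0.6068, 0.0536, 0.2165]
ee_rot: [3.141, 0.003, 0.014]
force: [-7.4, 2.1, -2.6]
width: 0.0004
gripper_force: 3.7
```

move_arm --increments '[{"jaw": -1, "dx": -0.004, "dy": 0, "dz": 0, "twist": 0}, {"jaw": -1, "dx": -0.012, "dy": 0, "dz": 0, "twist": 0}, {"jaw": -1, "dx": -0.02, "dy": 0, "dz": 0, "twist": 0}, {"jaw": -1, "dx": -0.02, "dy": 0, "dz": 0, "twist": 0}, {"jaw": -1, "dx": 0, "dy": 0, "dz": -0.02, "twist": 0}, {"jaw": -1, "dx": 0, "dy": 0, "dz": -0.025, "twist": 0}, {"jaw": -1, "dx": 0, "dy": 0, "dz": -0.025, "twist": 0}, {"jaw": -1, "dx": -0.02, "dy": 0, "dz": 0, "twist": 0}, {"jaw": -1, "dx": -0.02, "dy": 0, "dz": 0, "twist": 0}, {"jaw": -1, "dx": 0, "dy": 0, "dz": 0, "twist": 0}]'

```text
t: 15.87
eef_pos: [0.5109, 0.0523, 0.2893]
ee_rot: [-3.14, -0.005, 0.014]
force: [-0.2, -0.5, -0.5]
width: 0.0002
gripper_force: 0.0
```

Run:
```python
from h import *
for c in("side","top","wrist"):
    k=knob(c,.160);print(c,k[:3])
cv2.imwrite("pics/w5.png",k[3])
for c in("side","top"):
  for n in("film_can","loupe"):
    r=arm.pinpoint(c,n);print(c,n,[(np.round(d["position"],4).tolist(),round(d["score"],2)) for d in r[:1]])
s=arm.get_state();print(s["eef_pos"],s["force"])
```

```text
side (array([0.63168863, 0.05233063, 0.16      ]), np.int32(85), array([265.15294118, 153.10588235]))
top (None, 0, None)
wrist (array([0.63367455, 0.05581421, 0.16      ]), np.int32(2562), array([256.52029664,  35.91686183]))
side film_can [([0.5494, 0.2462, 0.0915], 0.64)]
side loupe [([0.5635, -0.0597, 0.0867], 0.76)]
top film_can []
top loupe [([0.5645, -0.0622, 0.0909], 0.49)]
[0.51256734 0.05248241 0.28712281] [-0.86802436  0.5367775  -1.30985802]
```

View pics/w5.png

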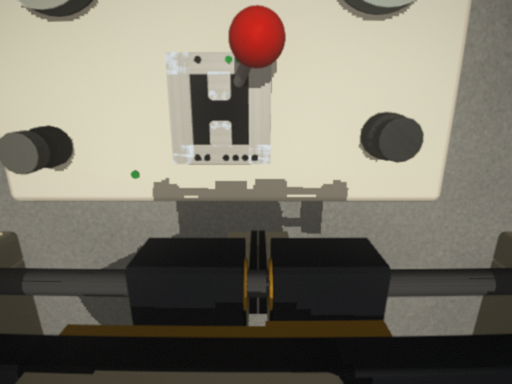

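The ball is at (257,36), with the rod at the forward end of the right slot by the green dots. That puts F at about 0.32–0.33, fully home. The can and loupe haven't moved, and the hand is clear.

```bash
python3 -c "
from station import arm
print(arm.job_done())"
```

```text
the job is handed in; nothing more can be done
None
```

The selector is in slot three, pushed forward to the end stop with about 7 N at most. The hand is clear, the film can and loupe measured unmoved, and the job was handed in at about 16 s of the 58 s limit.

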